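Pack the sealed samples into the caddy

ROBOT

A 6-joint arm with a two-finger parallel gripper is mounted at the origin on the work surface. World frame = base frame: x ahead of the robot, y to its left, z up, the work surface at z = 0. Lengths are in m, angles in degrees, forces in N, time in s.
With the tool pointing down it reaches from about 0.375 to 0.975 m from the base axis. Payload 3.8 kg.
Tool frame: the origin (TCP) lies midway between the tips of the shut fingers; the grasp point (between the pads) lies 19 mm behind it (env.grip_point_offset is the z of the grasp point in the tool frame, in m); z points along the fingers, y is the direction in which the jaws open and shut (so a half turn about z gives the same grasp; the last joint's range is limited). The gripper opens to 85 mm and grips with 20 to 120 N. Pads are 22 mm wide; open, the fingers measure 114 mm over their backs; the gripper's body (76 mm by 85 mm) begins 54 mm behind the grasp point. The pads swing forward as they close: fully open they stand 13 mm farther back than shut.
Start: joints at [67.844, 15.12, 91.902, -0, 72.978, -2.114], TCP at [0.231, 0.634, 0.231] pointing down, gripper open.
Joint ranges: [-150.88, 150.88], [-54.13, 125.18], [17.81, 147.31], [-75.09, 255.09], [0, 152.58], [-146.25, 146.25]. Speed limits (degrees/s): [147.25, 147.25, 180, 180, 180, 180].

INTERFACE

Orientations are given as a 3x3 rotation matrix whose columns are the frame's x, y, z axes.
In Python, from cell import env, eyes gives the robot as it stands.
- The arm moves only by the shell command python3 -m creep 'ROWS' [OPENING]. ROWS is JSON, a list of rows, each an object of numbers: "x", "y", "z": the shift along the world's x, y, z as a fraction of full scale; "ax", "ay", "az": the turn, a rotation vector about the world's x, y, z as a fraction of full scale. In form: [{"x": .., "y": .., "z": .., "ax": .., "ay": .., "az": ..}, ...]. A call has 1 to 20 rows; each row is the pose to reach, as a shift and turn from the pose measured when the call began; what a row does not reach only later rows make up. Full scale, the value 1, is 0.1 m for a shift and 90 degrees for a turn. A row lasts 1/10 s, in which the tool goes at most 50 mm and 8.59 degrees, less where a joint would pass 70% of its speed; a pose out of reach is approached as far as the arm can. A call with a number of a shift or a turn outside -1 to 1 is refused whole. A call with a gripper value outside its range is refused whole. OPENING is the opening, from -1 (shut) to 1 (fully open), set as the call begins (- or left out, the last holds). The fingers move at their own pace and stop on an object; the grip force is fixed at half the most. Time passes only in rows, so rows that repeat a pose let the fingers close. It gives the time, the measured TCP pose, the force and the opening at its end, in the units of the state.
- env.get_obs(): the state, without advancing time (a new reading comes with each control period).
- eyes.snapshot(name): name is "side" or "top"; returns (picture, depth): 384x512x3 uint8, red, green, blue; 384x512 float32, m along the optical axis (not along the pixel's ray), 0 where there is no reading.
- eyes.camera_info(name): a dict with "mtx" (3x3 intrinsics, pixels), "extrinsics" (4x4, takes a point from camera to world coordinates). Camera axes: x right, y down, z forward; pixel columns grow to the right and rows downward; lengths in m; the calibration is good to about 2 mm. A picture is of the moment at which its call begins. camera_info takes no time and is no camera call.
- env.hand_in(): hands the job in, once; it reports no verdict.
The state is a dict: "clock": time; "joint_positions": joint angles; "joint_vel": joint speeds; "effort": joint torques, N m; "eef_pos": TCP position; "tool_rot": TCP orientation; "wrist_force": force on the tool from outside, world axes, zero at the start; "wrist_torque": the same for the moment, N m; "finger_gap": opening from 0.0 (shut) to 1.0 (fully open).
Only numpy, scipy, OpenCV 4.12 (cv2) and the standard library are available. Lean on these libraries where they do the work, as an engineer would, in place of code of your own. Each camera call takes 0.05 s, during which the arm holds its last target. There are 200 camera calls.

TASK

Put the three sealed samples - the jar with its lid on, the vial with its cap on and the tube box with its lid on - into the white caddy for the cold room, each standing upright and fully down in the pocket shaped for it. Leave the three open ones (jar, vial and box without lids) standing where they are.

Things in the scene. Friction and masses are not known exactly. Their poses are not given: they have to be found in the camera images.
- caddy: White carrying tray, fixed to the bench, 104 mm (its x) by 296 mm (its y), walls 5 mm thick and 25 mm high, floor 5 mm, a small lip on each end (to 162 mm from the centre, 25 mm high). Three grey inserts lie in it in a row along its y, 94 mm apart, in any order. Origin: centre of the underside on the bench; z up.
- jar_insert: Grey insert fixed in the white caddy: a block 90 x 90 mm, 25 mm high, with one pocket 19 mm deep in its top, the pocket floor 6 mm above the underside. Origin: centre of the underside, 5 mm above the bench (so top 30 mm, pocket floor 11 mm above the bench); z up; sides parallel to the caddy's. Its pocket is the large round one, 72 mm in diameter, for the jar.
- vial_insert: Grey insert fixed in the white caddy: a block 90 x 90 mm, 25 mm high, with one pocket 19 mm deep in its top, the pocket floor 6 mm above the underside. Origin: centre of the underside, 5 mm above the bench (so top 30 mm, pocket floor 11 mm above the bench); z up; sides parallel to the caddy's. Its pocket is the small round one, 46 mm in diameter, for the vial.
- box_insert: Grey insert fixed in the white caddy: a block 90 x 90 mm, 25 mm high, with one pocket 19 mm deep in its top, the pocket floor 6 mm above the underside. Origin: centre of the underside, 5 mm above the bench (so top 30 mm, pocket floor 11 mm above the bench); z up; sides parallel to the caddy's. Its pocket is the rectangular one, 54 mm along the insert's x and 80 mm along its y, for the tube box.
- sealed_jar: Squat white plastic jar closed with a flat white screw lid: a plain cylinder 56 mm in diameter, 64 mm high in all, about 120 g. Stands upright on the bench. Origin: centre of the underside, z up.
- sealed_vial: Slim amber vial closed with a white screw cap: a plain cylinder 28 mm in diameter, 75 mm high in all, about 50 g. Stands upright on the bench. Origin: centre of the underside, z up.
- sealed_box: Small yellow plastic tube box with its yellow lid on and a pale label on top: 38 mm along its x, 64 mm along its y, 45 mm high, about 80 g. Stands upright on the bench. Origin: centre of the underside, z up.
- open_jar: Look-alike that stays: white jar without lid, open and empty, 56 mm in diameter, 50 mm high. Stands upright on the bench. Origin: centre of the underside, z up.
- open_vial: Look-alike that stays: amber vial without cap, open and empty, 28 mm in diameter, 62 mm high. Stands upright on the bench. Origin: centre of the underside, z up.
- open_box: Look-alike that stays: yellow tube box without lid, its inner partitions showing, 38 mm along its x, 64 mm along its y, 36 mm high. Stands upright on the bench. Origin: centre of the underside, z up.

How it is judged:
By the outcome, as a careful person would: the job done as asked, in the order asked, and still so for the second after the job is handed in, with the robot touching nothing.
It also fails if it takes over 96 s, if anything falls off the work surface, if the arm or the gripper's body presses on something with over 40 N, if the wrist force passes 120 N, or if a joint passes its speed limit or range.

## Working session

There is one attempt and no reset: what is moved stays moved. The work goes in short steps, Python scripts to look and compute and a shell command to move; the robot and the scene stay as the last step left them, time stands still between calls to the robot, and variables do not carry over. Pictures are saved under pics/ and viewed, about 12 in all and at most 16, crops included, and the job is handed in when it is done.

```bash
ls; mkdir -p pics
python3 - <<'E'
from cell import env, eyes
import cv2,numpy as np
print(env.get_obs(), env.grip_point_offset)
for n in("top","side"):
    p,d=eyes.snapshot(n); np.savez(f"pics/{n}0.npz",p=p,d=d)
    cv2.imwrite(f"pics/{n}0.png",p[:,:,::-1]); c=eyes.camera_info(n); print(n,c["mtx"],c["extrinsics"])
E
```

```text
pics
{'clock': 0.0, 'joint_positions': array([ 6.78438715e+01,  1.51698907e+01,  9.19813474e+01, -8.74496110e-04,
        7.29791104e+01, -2.11312348e+00]), 'joint_vel': array([ 0.1238929 , -0.00616387,  0.07415633,  0.0263584 ,  0.00554568,
        0.02643648]), 'effort': array([ 1.84389886e-03, -5.15092385e+01, -3.67326558e+01,  2.13273188e-05,
        1.26670586e-02, -1.44543662e-05]), 'eef_pos': array([0.23105402, 0.63343338, 0.22995256]), 'tool_rot': array([[-9.39437150e-01,  3.42720188e-01, -8.44460872e-04],
       [ 3.42721221e-01,  9.39434778e-01, -2.11252405e-03],
       [ 6.93112718e-05, -2.27399823e-03, -9.99997412e-01]]), 'wrist_force': array([-0.11465001,  0.62228519,  0.01838853]), 'wrist_torque': array([ 0.02150279, -0.0094154 , -0.00264639]), 'finger_gap': 1.0001304977698369} -0.0187
top [[374.5980062    0.         252.5151527 ]
 [  0.         374.5980062  190.36835989]
 [  0.           0.           1.        ]] [[ 0.00439094 -0.99171556  0.12837821  0.44319755]
 [-0.99997625 -0.00503641 -0.00470364  0.01506951]
 [ 0.00531124 -0.12835451 -0.99171413  1.05093769]
 [ 0.          0.          0.          1.        ]]
side [[347.33127079   0.         258.14833656]
 [  0.         347.33127079 191.4067666 ]
 [  0.           0.           1.        ]] [[ 0.9830144  -0.10981311  0.14705024  0.45099357]
 [-0.18251599 -0.66898149  0.72052181 -0.57587184]
 [ 0.01925115 -0.73512234 -0.67766108  0.58048956]
 [ 0.          0.          0.          1.        ]]
```

View pics/top0.png

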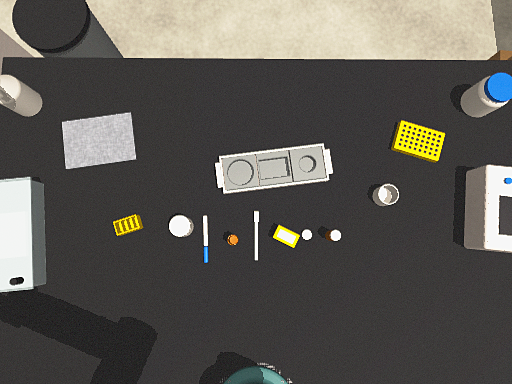

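View pics/side0.png

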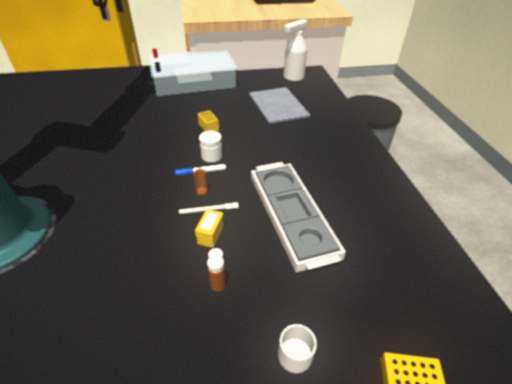

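Top view: the caddy is at about (274,168), with the jar pocket at (240,172), the box pocket at (273,168) and the vial pocket at (308,163). The sealed jar is at (181,226), the sealed box at (286,236) and the sealed vial at (332,235). There is a loose white disc at (307,235). The open ones are at (386,195), (233,239) and (128,225). The side view agrees.

```bash
cat > h.py <<'E'
import numpy as np,cv2
from cell import env,eyes
def pts(n,d):
    c=eyes.camera_info(n);K=c["mtx"];E=c["extrinsics"]
    v,u=np.mgrid[:384,:512]
    P=np.stack([(u-K[0,2])/K[0,0]*d,(v-K[1,2])/K[1,1]*d,d],-1)
    return P@E[:3,:3].T+E[:3,3]
def ray(n,uv,z):
    c=eyes.camera_info(n);K=c["mtx"];E=c["extrinsics"]
    uv=np.atleast_2d(uv);r=np.c_[(uv-K[[0,1],[2,2]])/K[0,0],np.ones(len(uv))]@E[:3,:3].T
    return E[:3,3]+r*((z-E[2,3])/r[:,2:])
E
python3 - <<'E'
from h import *
for n in("top","side"):
    f=np.load(f"pics/{n}0.npz");p,d=f["p"],f["d"];P=pts(n,d)
    m=((P[...,2]>.008)&(d>0)&(P[...,0]>.25)&(P[...,0]<.75)&(abs(P[...,1])<.45)).astype(np.uint8)
    k,L,S,C=cv2.connectedComponentsWithStats(m)
    print(n)
    for i in range(1,k):
        if S[i,4]<25: continue
        q=P[L==i];zt=np.percentile(q[:,2],97)
        t=q[q[:,2]>zt-.006]
        (c,s,a)=cv2.minAreaRect((t[:,:2]*1000).astype(np.float32))
        print(C[i].round(),S[i,4],"z%.3f"%zt,"rect",np.round(c,1),np.round(s,1),round(a,1),"med",np.median(t[:,:2],0).round(3))
cv2.imwrite("pics/crop0.png",cv2.resize(np.load("pics/top0.npz")["p"][130:260,160:360,::-1],None,fx=4,fy=4,interpolation=cv2.INTER_CUBIC))
s=np.load("pics/side0.npz")["p"][100:300,160:350,::-1]
cv2.imwrite("pics/crop1.png",cv2.resize(s,None,fx=3,fy=3,interpolation=cv2.INTER_CUBIC))
E
```

```text
top
[115. 146.] 890 z0.013 rect [700.4 396.8] [ 99.4 106.9] 0.3 med [0.702 0.402]
[405. 142.] 517 z0.028 rect [ 719.9 -423. ] [65.6 66.2] 78.1 med [ 0.718 -0.422]
[274. 168.] 3969 z0.032 rect [639.2 -48.1] [102.7 321. ] 7.4 med [ 0.644 -0.08 ]
[386. 195.] 277 z0.051 rect [ 565.2 -355.5] [54.1 54.6] 35.0 med [ 0.565 -0.354]
[127. 225.] 317 z0.037 rect [479.7 351.2] [38.  65.2] 18.6 med [0.479 0.353]
[180. 226.] 408 z0.067 rect [476.6 202.4] [52.3 53.4] 46.3 med [0.476 0.203]
[205. 239.] 171 z0.015 rect [442.7 140.3] [125.7  11.5] 1.3 med [0.438 0.14 ]
[286. 236.] 343 z0.048 rect [450.9 -79. ] [63.4 37.1] 63.7 med [ 0.451 -0.08 ]
[306. 234.] 76 z0.014 rect [ 455.8 -139.3] [25.2 24.7] 89.7 med [ 0.457 -0.138]
[333. 235.] 139 z0.077 rect [ 454.1 -205.3] [26.2 25.7] 29.1 med [ 0.454 -0.204]
[232. 239.] 42 z0.064 rect [441.3  63.5] [23.4 26.3] 0.3 med [0.44  0.063]
side
[276. 111.] 496 z0.014 rect [705.7 399.6] [ 96.3 111.7] 7.0 med [0.702 0.394]
[210. 137.] 869 z0.067 rect [476.4 199.9] [54.5 54.3] 56.2 med [0.477 0.196]
[297. 217.] 5143 z0.033 rect [639.2 -49.7] [104.2 321.1] 7.5 med [ 0.643 -0.101]
[200. 176.] 452 z0.063 rect [439.8  61.1] [25.5 27.2] 13.4 med [0.44  0.058]
[210. 227.] 726 z0.048 rect [450.8 -80.9] [65.1 37.5] 63.4 med [ 0.45  -0.084]
[216. 269.] 573 z0.078 rect [ 453.5 -206.3] [26.5 26.2] 83.4 med [ 0.453 -0.208]
[297. 347.] 994 z0.052 rect [ 564.3 -357.5] [54.2 55.1] 88.5 med [ 0.565 -0.359]
[404. 369.] 1265 z0.029 rect [ 721.2 -414.9] [45.1 64.7] 78.8 med [ 0.719 -0.417]
```

View pics/crop0.png

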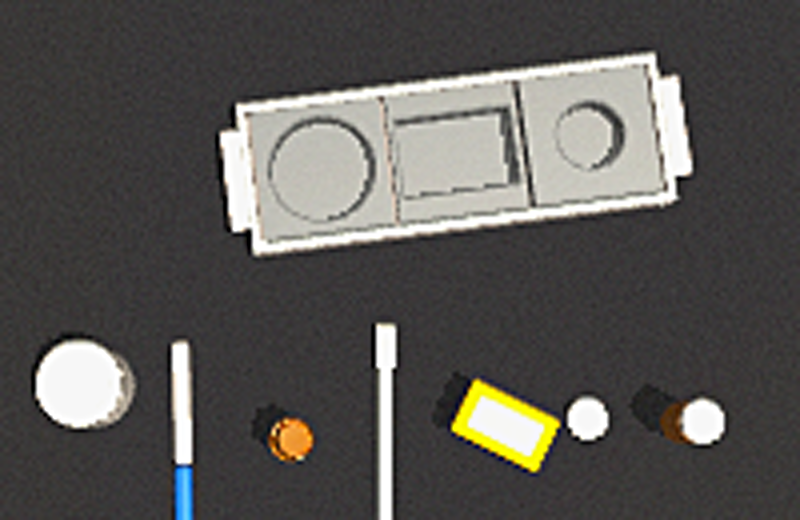

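View pics/crop1.png

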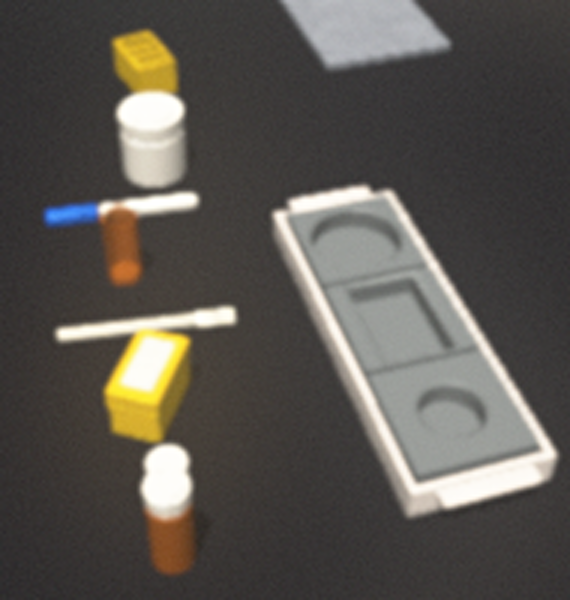

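All three samples, the pockets and the neighbours are measured, and both cameras agree to about 2 mm.

| Item | Position (mm) | Yaw |
|---|---|---|
| Jar | (476, 201) | – |
| Box | (451, -80) | long axis 63.6° |
| Vial | (454, -206) | – |
| Caddy | (639, -49) | 7.4° |
| Jar pocket | (627, 44) | – |
| Box pocket | (639, -49) | – |
| Vial pocket | (651, -142) | – |

I'll do the jar first, with the jaws at 7.4°.

```bash
python3 -m creep '[{"x":0.25,"y":-0.43,"az":-0.07},{"x":0.49,"y":-0.87,"az":-0.14},{"x":0.49,"y":-0.87,"az":-0.14},{"x":0.49,"y":-0.87,"az":-0.14}]' 1
python3 -m creep '[{"x":0.25,"y":-0.43,"az":-0.07},{"x":0.49,"y":-0.87,"az":-0.14},{"x":0.49,"y":-0.87,"az":-0.14},{"x":0.49,"y":-0.87,"az":-0.14}]'
python3 -m creep '[{"x":0.25,"y":-0.43,"az":-0.07},{"x":0.49,"y":-0.87,"az":-0.14},{"x":0.49,"y":-0.87,"az":-0.14},{"x":0.49,"y":-0.87,"az":-0.14}]'
python3 -m creep '[{"x":0.25,"y":-0.43,"az":-0.07},{"x":0.49,"y":-0.87,"az":-0.14},{"x":0.49,"y":-0.87,"az":-0.14},{"x":0.49,"y":-0.87,"az":-0.14}]'
cat > s.py <<'E'
import sys
from h import *
o=env.get_obs();R=o["tool_rot"];p=o["eef_pos"]
print("t%.2f"%o["clock"],"p",p.round(4),"yaw%.1f"%(np.degrees(np.arctan2(R[1,1],R[0,1]))),"tool z",R[:,2].round(3),"F",o["wrist_force"].round(1),"gap%.3f"%o["finger_gap"],"j",o["joint_positions"].round(0))
if len(sys.argv)>3: print("need (x0.1m)",((np.array(sys.argv[1:4],float)-p)*10).round(3))
E
python3 s.py .4765 .201 .15
```

```text
t0.10 p [0.2311 0.6335 0.2301] yaw70.0 tool z [-0.001 -0.002 -1.   ] F [-0.3 -0.2  0.5] gap0.999 j [68. 15. 92.  0. 73. -2.]
need (x0.1m) [ 2.454 -4.325 -0.801]invalid input at $[0]: expected keys x, y, z, ax, ay, az
invalid input at $[0]: expected keys x, y, z, ax, ay, az
invalid input at $[0]: expected keys x, y, z, ax, ay, az
invalid input at $[0]: expected keys x, y, z, ax, ay, az
```

All six keys are needed in every row.

```bash
python3 -m creep '[{"x":0.25,"y":-0.43,"z":0,"ax":0,"ay":0,"az":-0.07},{"x":0.49,"y":-0.87,"z":0,"ax":0,"ay":0,"az":-0.14},{"x":0.49,"y":-0.87,"z":0,"ax":0,"ay":0,"az":-0.14},{"x":0.49,"y":-0.87,"z":0,"ax":0,"ay":0,"az":-0.14}]' 1
python3 s.py
python3 -m creep '[{"x":0.25,"y":-0.43,"z":0,"ax":0,"ay":0,"az":-0.07},{"x":0.49,"y":-0.87,"z":0,"ax":0,"ay":0,"az":-0.14},{"x":0.49,"y":-0.87,"z":0,"ax":0,"ay":0,"az":-0.14},{"x":0.49,"y":-0.87,"z":0,"ax":0,"ay":0,"az":-0.14}]'
python3 -m creep '[{"x":0.25,"y":-0.43,"z":0,"ax":0,"ay":0,"az":-0.07},{"x":0.49,"y":-0.87,"z":0,"ax":0,"ay":0,"az":-0.14},{"x":0.49,"y":-0.87,"z":0,"ax":0,"ay":0,"az":-0.14},{"x":0.49,"y":-0.87,"z":0,"ax":0,"ay":0,"az":-0.14}]'
python3 -m creep '[{"x":0.25,"y":-0.43,"z":0,"ax":0,"ay":0,"az":-0.07},{"x":0.49,"y":-0.87,"z":0,"ax":0,"ay":0,"az":-0.14},{"x":0.49,"y":-0.87,"z":0,"ax":0,"ay":0,"az":-0.14},{"x":0.49,"y":-0.87,"z":0,"ax":0,"ay":0,"az":-0.14}]'
python3 s.py .4765 .201 .12
```

```text
clock: 0.5
eef_pos: [0.2805, 0.5455, 0.2297]
tool_rot: [[-0.841, 0.541, -0.002], [0.541, 0.841, -0.002], [0.0, -0.003, -1.0]]
wrist_force: [-0.9, 1.2, 0.4]
finger_gap: 1.0
t0.50 p [0.2805 0.5455 0.2297] yaw57.3 tool z [-0.002 -0.002 -1.   ] F [-0.9  1.2  0.4] gap1.000 j [ 60.   9. 100.   0.  72.   3.]
clock: 0.9
eef_pos: [0.3297, 0.4589, 0.2299]
tool_rot: [[-0.703, 0.711, -0.002], [0.711, 0.703, -0.001], [0.001, -0.002, -1.0]]
wrist_force: [-0.2, -0.2, 0.2]
finger_gap: 1.0
clock: 1.3
eef_pos: [0.3788, 0.373, 0.2301]
tool_rot: [[-0.532, 0.847, -0.003], [0.847, 0.532, 0.001], [0.003, -0.001, -1.0]]
wrist_force: [-0.6, 0.0, 0.6]
finger_gap: 1.001
clock: 1.7
eef_pos: [0.4278, 0.2874, 0.2302]
tool_rot: [[-0.335, 0.942, -0.002], [0.942, 0.335, 0.003], [0.004, -0.001, -1.0]]
wrist_force: [0.5, 0.2, 0.3]
finger_gap: 1.0
t1.70 p [0.4278 0.2874 0.2302] yaw19.6 tool z [-0.002  0.003 -1.   ] F [0.5 0.2 0.3] gap1.000 j [ 31.  -2. 111.   0.  71.  11.]
need (x0.1m) [ 0.487 -0.864 -1.102]
```

```bash
python3 -m creep '[{"x":0.25,"y":-0.43,"z":0,"ax":0,"ay":0,"az":-0.07},{"x":0.49,"y":-0.86,"z":-0.2,"ax":0,"ay":0,"az":-0.135},{"x":0.49,"y":-0.86,"z":-0.5,"ax":0,"ay":0,"az":-0.135},{"x":0.49,"y":-0.86,"z":-0.9,"ax":0,"ay":0,"az":-0.135},{"x":0.49,"y":-0.86,"z":-1,"ax":0,"ay":0,"az":-0.135},{"x":0.49,"y":-0.86,"z":-1,"ax":0,"ay":0,"az":-0.135}]'
python3 s.py .4765 .201 .025
```

```text
clock: 2.3
eef_pos: [0.4746, 0.2027, 0.1282]
tool_rot: [[-0.133, 0.991, -0.007], [0.991, 0.133, 0.003], [0.003, -0.006, -1.0]]
wrist_force: [0.3, -0.3, -0.6]
finger_gap: 1.001
t2.30 p [0.4746 0.2027 0.1282] yaw7.6 tool z [-0.007  0.003 -1.   ] F [ 0.3 -0.3 -0.6] gap1.001 j [ 20.   3. 117.   0.  60.  12.]
need (x0.1m) [ 0.019 -0.017 -1.032]
```

Run:
```python
from h import *
p,d=eyes.snapshot("side")
cv2.imwrite("pics/s2.png",cv2.resize(p[60:260,100:340,::-1],None,fx=3,fy=3))
```

```text
(no output)
```

View pics/s2.png

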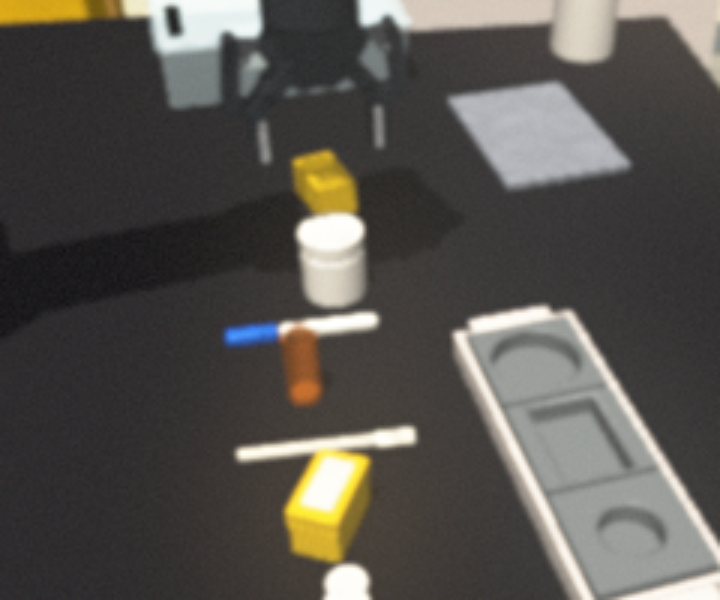

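The open fingers, with tips at (265,160) and (380,145) in the crop, straddle the sealed jar's column at (332,255). Descending and gripping.

```bash
python3 -m creep '[{"x":0.02,"y":-0.02,"z":-0.3,"ax":0,"ay":0,"az":0},{"x":0.02,"y":-0.02,"z":-0.6,"ax":0,"ay":0,"az":0},{"x":0.02,"y":-0.02,"z":-0.85,"ax":0,"ay":0,"az":0},{"x":0.02,"y":-0.02,"z":-1,"ax":0,"ay":0,"az":0},{"x":0.02,"y":-0.02,"z":-1,"ax":0,"ay":0,"az":0}]' 1
python3 -m creep '[{"x":0,"y":0,"z":0,"ax":0,"ay":0,"az":0},{"x":0,"y":0,"z":0,"ax":0,"ay":0,"az":0},{"x":0,"y":0,"z":0,"ax":0,"ay":0,"az":0},{"x":0,"y":0,"z":0,"ax":0,"ay":0,"az":0},{"x":0,"y":0,"z":0,"ax":0,"ay":0,"az":0},{"x":0,"y":0,"z":0,"ax":0,"ay":0,"az":0},{"x":0,"y":0,"z":0,"ax":0,"ay":0,"az":0},{"x":0,"y":0,"z":0,"ax":0,"ay":0,"az":0}]' -1
python3 s.py
```

```text
clock: 2.85
eef_pos: [0.4779, 0.2021, 0.0301]
tool_rot: [[-0.134, 0.991, -0.004], [0.991, 0.134, 0.004], [0.004, -0.003, -1.0]]
wrist_force: [-0.1, -0.2, -0.3]
finger_gap: 0.999
clock: 3.65
eef_pos: [0.4801, 0.2033, 0.0328]
tool_rot: [[-0.134, 0.991, 0.0], [0.991, 0.134, 0.006], [0.006, 0.001, -1.0]]
wrist_force: [-1.5, 1.3, 6.6]
finger_gap: 0.638
t3.65 p [0.4801 0.2033 0.0328] yaw7.7 tool z [ 0.     0.006 -1.   ] F [-1.5  1.3  6.6] gap0.638 j [ 20.  11. 121.   0.  49.  12.]
```

```bash
python3 -m creep '[{"x":0,"y":0,"z":0.15,"ax":0,"ay":0,"az":0},{"x":0,"y":0,"z":0.35,"ax":0,"ay":0,"az":0},{"x":0,"y":0,"z":0.6,"ax":0,"ay":0,"az":0},{"x":0.2,"y":-0.2,"z":0.6,"ax":0,"ay":0,"az":0},{"x":0.4,"y":-0.45,"z":0.6,"ax":0,"ay":0,"az":0},{"x":0.65,"y":-0.7,"z":0.6,"ax":0,"ay":0,"az":0},{"x":0.8,"y":-0.9,"z":0.6,"ax":0,"ay":0,"az":0},{"x":0.8,"y":-0.9,"z":0.6,"ax":0,"ay":0,"az":0}]'
python3 s.py .6271 .0443 .065
```

```text
clock: 4.45
eef_pos: [0.5628, 0.1111, 0.0941]
tool_rot: [[-0.131, 0.991, 0.004], [0.991, 0.131, 0.005], [0.005, 0.004, -1.0]]
wrist_force: [0.6, 0.2, -1.2]
finger_gap: 0.639
t4.45 p [0.5628 0.1111 0.0941] yaw7.5 tool z [ 0.004  0.005 -1.   ] F [ 0.6  0.2 -1.2] gap0.639 j [  9.  11. 112.   0.  56.   1.]
need (x0.1m) [ 0.643 -0.668 -0.291]
```

```bash
python3 -m creep '[{"x":0.2,"y":-0.2,"z":0,"ax":0,"ay":0,"az":0},{"x":0.42,"y":-0.45,"z":0,"ax":0,"ay":0,"az":0},{"x":0.64,"y":-0.66,"z":0,"ax":0,"ay":0,"az":0},{"x":0.64,"y":-0.66,"z":0,"ax":0,"ay":0,"az":0},{"x":0.64,"y":-0.66,"z":0,"ax":0,"ay":0,"az":0}]'
python3 s.py .6271 .0443 .065
python3 - <<'E'
from h import *
p,d=eyes.snapshot("side")
P=pts("side",d)
m=(d>0)&(P[...,1]>-.02)&(P[...,1]<.11)&(P[...,0]>.56)&(P[...,0]<.69)&(P[...,2]>.035)&(P[...,2]<.14)&(p.min(2)>130)
q=P[m];print(q.min(0),q.max(0),np.median(q,0))
# lower part of jar: x-extent
b=q[q[:,2]<.11];print("x",np.percentile(b[:,0],[1,99]),"ymin",np.percentile(b[:,1],[1,50]),"z",np.percentile(q[:,2],[1,99]))
cv2.imwrite("pics/s3.png",cv2.resize(p[60:260,200:400,::-1],None,fx=3,fy=3))
E
```

```text
clock: 4.95
eef_pos: [0.6266, 0.0451, 0.0943]
tool_rot: [[-0.13, 0.991, 0.003], [0.991, 0.13, 0.006], [0.005, 0.004, -1.0]]
wrist_force: [-0.8, -0.1, -0.9]
finger_gap: 0.634
t4.95 p [0.6266 0.0451 0.0943] yaw7.5 tool z [ 0.003  0.006 -1.   ] F [-0.8 -0.1 -0.9] gap0.634 j [  2.  17. 105.   0.  58.  -6.]
need (x0.1m) [ 0.005 -0.008 -0.293]
[0.59463185 0.01312618 0.06407117] [0.65954071 0.06703693 0.1367419 ] [0.62225518 0.02428425 0.11324317]
x [0.59960659 0.64731427] ymin [0.01483555 0.02043179] z [0.06556176 0.12989937]
```

View pics/s3.png

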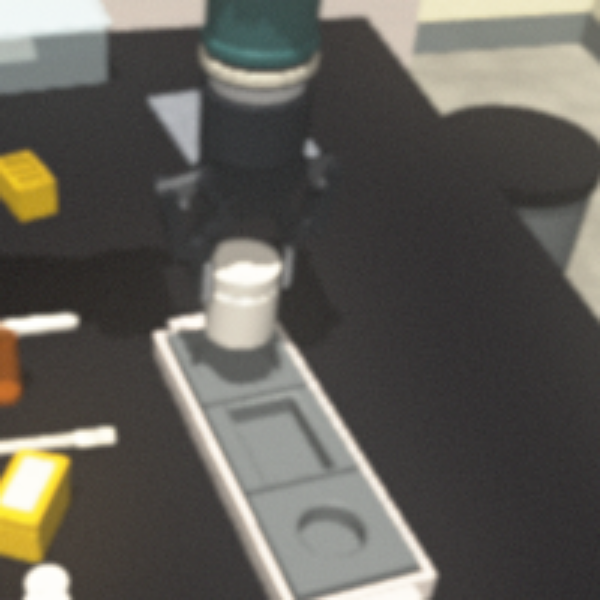

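The jar is held upright above the round pocket, with its lower edge at about (240,345) in the crop. Its measured base is at z ≈ 0.063 and its centre at about (0.625, 0.043). Lowering by 52 mm.

```bash
python3 -m creep '[{"x":0.01,"y":0,"z":-0.15,"ax":0,"ay":0,"az":0},{"x":0.01,"y":0,"z":-0.3,"ax":0,"ay":0,"az":0},{"x":0.01,"y":0,"z":-0.4,"ax":0,"ay":0,"az":0},{"x":0.01,"y":0,"z":-0.46,"ax":0,"ay":0,"az":0},{"x":0.01,"y":0,"z":-0.49,"ax":0,"ay":0,"az":0},{"x":0.01,"y":0,"z":-0.51,"ax":0,"ay":0,"az":0},{"x":0.01,"y":0,"z":-0.51,"ax":0,"ay":0,"az":0}]'
python3 s.py .6271 .0443 .042
```

```text
clock: 5.7
eef_pos: [0.6265, 0.0459, 0.0439]
tool_rot: [[-0.131, 0.991, 0.001], [0.991, 0.131, 0.006], [0.006, 0.002, -1.0]]
wrist_force: [-2.9, 0.4, 3.8]
finger_gap: 0.635
t5.70 p [0.6265 0.0459 0.0439] yaw7.5 tool z [ 0.001  0.006 -1.   ] F [-2.9  0.4  3.8] gap0.635 j [  2.  20. 107.   0.  53.  -6.]
need (x0.1m) [ 0.006 -0.016 -0.019]
```

```bash
python3 -m creep '[{"x":0,"y":0,"z":0,"ax":0,"ay":0,"az":0},{"x":0,"y":0,"z":0,"ax":0,"ay":0,"az":0},{"x":0,"y":0,"z":0,"ax":0,"ay":0,"az":0},{"x":0,"y":0,"z":0,"ax":0,"ay":0,"az":0},{"x":0,"y":0,"z":0,"ax":0,"ay":0,"az":0}]' 1
python3 -m creep '[{"x":0,"y":0,"z":0.2,"ax":0,"ay":0,"az":0},{"x":0,"y":0,"z":0.5,"ax":0,"ay":0,"az":0},{"x":0,"y":0,"z":0.9,"ax":0,"ay":0,"az":0},{"x":-0.3,"y":-0.2,"z":0.9,"ax":0,"ay":0,"az":-0.09},{"x":-0.6,"y":-0.4,"z":0.9,"ax":0,"ay":0,"az":-0.18},{"x":-0.9,"y":-0.6,"z":0.9,"ax":0,"ay":0,"az":-0.27},{"x":-0.9,"y":-0.6,"z":0.9,"ax":0,"ay":0,"az":-0.37},{"x":-0.9,"y":-0.6,"z":0.9,"ax":0,"ay":0,"az":-0.37}]'
python3 s.py .4509 -.080 .08
python3 - <<'E'
from h import *
for n in("top","side"):
    p,d=eyes.snapshot(n);np.savez(f"pics/{n}1.npz",p=p,d=d)
    P=pts(n,d);m=(d>0)&(P[...,1]>-.0)&(P[...,1]<.09)&(P[...,0]>.58)&(P[...,0]<.68)&(P[...,2]>.04)&(P[...,2]<.1)
    q=P[m]
    if len(q)>20:
        t=q[q[:,2]>np.percentile(q[:,2],97)-.006];print(n,len(t),"top z",np.percentile(q[:,2],97),cv2.minAreaRect((t[:,:2]*1000).astype(np.float32)))
cv2.imwrite("pics/s4.png",cv2.resize(p[60:300,150:400,::-1],None,fx=2,fy=2))
E
```

```text
clock: 6.2
eef_pos: [0.6266, 0.0458, 0.0439]
tool_rot: [[-0.131, 0.991, 0.001], [0.991, 0.131, 0.006], [0.006, 0.002, -1.0]]
wrist_force: [-0.5, -0.5, -0.1]
finger_gap: 0.998
clock: 7.0
eef_pos: [0.5358, -0.0147, 0.1339]
tool_rot: [[0.436, 0.9, 0.005], [0.9, -0.436, 0.004], [0.006, 0.002, -1.0]]
wrist_force: [0.2, 0.2, 0.4]
finger_gap: 1.0
t7.00 p [ 0.5358 -0.0147  0.1339] yaw-25.9 tool z [ 0.005  0.004 -1.   ] F [0.2 0.2 0.4] gap1.000 j [ -4.   5. 115.   0.  60.  21.]
need (x0.1m) [-0.849 -0.653 -0.539]
side 285 top z 0.0784943639143015 ((627.9188842773438, 42.9838981628418), (54.269779205322266, 52.52876281738281), 58.866424560546875)
```

View pics/s4.png

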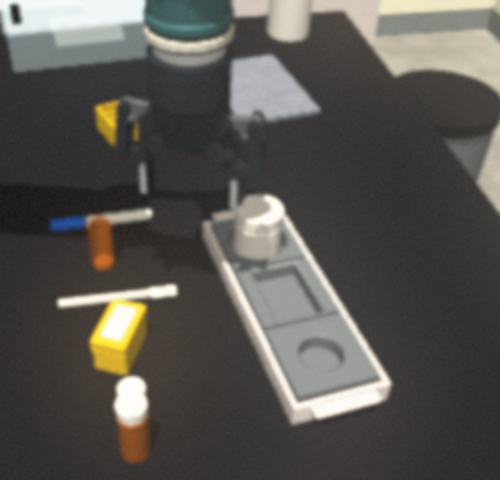

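The jar (260,228 in the crop) sits in its pocket with its top at 0.0785, against 0.075 expected plus the camera's ~3 mm bias. Its centre is (0.628, 0.043), so it is seated. Next is the box.

```bash
python3 -m creep '[{"x":-0.3,"y":-0.2,"z":0,"ax":0,"ay":0,"az":0},{"x":-0.6,"y":-0.42,"z":0,"ax":0,"ay":0,"az":-0.005},{"x":-0.85,"y":-0.65,"z":0,"ax":0,"ay":0,"az":-0.005},{"x":-0.85,"y":-0.65,"z":-0.3,"ax":0,"ay":0,"az":-0.005},{"x":-0.85,"y":-0.65,"z":-0.54,"ax":0,"ay":0,"az":-0.005},{"x":-0.85,"y":-0.65,"z":-0.54,"ax":0,"ay":0,"az":-0.005},{"x":-0.85,"y":-0.65,"z":-0.54,"ax":0,"ay":0,"az":-0.005}]'
python3 s.py .4509 -.080 .019
```

```text
clock: 7.8
eef_pos: [0.4525, -0.0789, 0.0803]
tool_rot: [[0.437, 0.899, 0.005], [0.899, -0.437, 0.004], [0.006, 0.002, -1.0]]
wrist_force: [-0.2, -0.0, 0.1]
finger_gap: 0.998
t7.80 p [ 0.4525 -0.0789  0.0803] yaw-25.9 tool z [ 0.005  0.004 -1.   ] F [-0.2 -0.   0.1] gap0.998 j [-13.   0. 126.   0.  54.  12.]
need (x0.1m) [-0.016 -0.011 -0.613]
```

```bash
python3 -m creep '[{"x":-0.01,"y":-0.01,"z":-0.2,"ax":0,"ay":0,"az":0},{"x":-0.01,"y":-0.01,"z":-0.4,"ax":0,"ay":0,"az":0},{"x":-0.01,"y":-0.01,"z":-0.55,"ax":0,"ay":0,"az":0},{"x":-0.01,"y":-0.01,"z":-0.62,"ax":0,"ay":0,"az":0},{"x":-0.01,"y":-0.01,"z":-0.62,"ax":0,"ay":0,"az":0}]' 1
python3 -m creep '[{"x":0,"y":0,"z":0,"ax":0,"ay":0,"az":0},{"x":0,"y":0,"z":0,"ax":0,"ay":0,"az":0},{"x":0,"y":0,"z":0,"ax":0,"ay":0,"az":0},{"x":0,"y":0,"z":0,"ax":0,"ay":0,"az":0},{"x":0,"y":0,"z":0,"ax":0,"ay":0,"az":0},{"x":0,"y":0,"z":0,"ax":0,"ay":0,"az":0},{"x":0,"y":0,"z":0,"ax":0,"ay":0,"az":0},{"x":0,"y":0,"z":0,"ax":0,"ay":0,"az":0},{"x":0,"y":0,"z":0,"ax":0,"ay":0,"az":0},{"x":0,"y":0,"z":0,"ax":0,"ay":0,"az":0}]' -1
python3 -m creep '[{"x":0,"y":0,"z":0.15,"ax":0,"ay":0,"az":0},{"x":0,"y":0,"z":0.35,"ax":0,"ay":0,"az":0},{"x":0,"y":0,"z":0.6,"ax":0,"ay":0,"az":0},{"x":0.2,"y":0,"z":0.7,"ax":0,"ay":0,"az":0.09},{"x":0.5,"y":0.1,"z":0.7,"ax":0,"ay":0,"az":0.18},{"x":0.8,"y":0.15,"z":0.7,"ax":0,"ay":0,"az":0.27},{"x":0.9,"y":0.15,"z":0.7,"ax":0,"ay":0,"az":0.37},{"x":0.9,"y":0.15,"z":0.7,"ax":0,"ay":0,"az":0.37}]'
python3 s.py .6392 -.0489 .065
```

```text
clock: 8.3
eef_pos: [0.4521, -0.0798, 0.0185]
tool_rot: [[0.436, 0.9, 0.005], [0.9, -0.436, 0.005], [0.006, 0.002, -1.0]]
wrist_force: [-0.8, -0.2, -0.1]
finger_gap: 0.997
clock: 9.3
eef_pos: [0.4532, -0.08, 0.0196]
tool_rot: [[0.436, 0.9, 0.007], [0.9, -0.436, 0.004], [0.007, 0.004, -1.0]]
wrist_force: [1.1, -0.2, 6.0]
finger_gap: 0.432
clock: 10.1
eef_pos: [0.5445, -0.0649, 0.0894]
tool_rot: [[-0.131, 0.991, 0.004], [0.991, 0.131, 0.007], [0.006, 0.005, -1.0]]
wrist_force: [-0.8, -0.4, -0.9]
finger_gap: 0.432
t10.10 p [ 0.5445 -0.0649  0.0894] yaw7.5 tool z [ 0.004  0.007 -1.   ] F [-0.8 -0.4 -0.9] gap0.432 j [-10.   9. 115.   1.  56. -18.]
need (x0.1m) [ 0.947  0.16  -0.244]
```

```bash
python3 -m creep '[{"x":0.25,"y":0.05,"z":0,"ax":0,"ay":0,"az":0},{"x":0.5,"y":0.1,"z":0,"ax":0,"ay":0,"az":0},{"x":0.75,"y":0.15,"z":0,"ax":0,"ay":0,"az":0},{"x":0.94,"y":0.16,"z":0,"ax":0,"ay":0,"az":0},{"x":0.94,"y":0.16,"z":0,"ax":0,"ay":0,"az":0},{"x":0.94,"y":0.16,"z":0,"ax":0,"ay":0,"az":0}]'
python3 s.py .6392 -.0489 .032
python3 - <<'E'
from h import *
p,d=eyes.snapshot("side");P=pts("side",d)
hsv=cv2.cvtColor(p,cv2.COLOR_RGB2HSV)
m=cv2.inRange(hsv,(18,120,60),(35,255,255))>0
m&=(d>0)&(P[...,0]>.57)&(P[...,0]<.72)&(P[...,1]>-.15)&(P[...,1]<.03)&(P[...,2]>.035)
q=P[m];print(np.percentile(q,[1,50,99],0))
l=q[q[:,2]<.1];print(cv2.minAreaRect((l[:,:2]*1000).astype(np.float32)))
cv2.imwrite("pics/s5.png",cv2.resize(p[60:280,200:400,::-1],None,fx=2.5,fy=2.5))
E
```

```text
clock: 10.7
eef_pos: [0.6369, -0.049, 0.0886]
tool_rot: [[-0.129, 0.992, 0.001], [0.992, 0.129, 0.007], [0.007, 0.002, -1.0]]
wrist_force: [0.3, 0.1, -0.6]
finger_gap: 0.432
t10.70 p [ 0.6369 -0.049   0.0886] yaw7.4 tool z [ 0.001  0.007 -1.   ] F [ 0.3  0.1 -0.6] gap0.432 j [ -7.  18. 104.   0.  58. -15.]
need (x0.1m) [ 0.023  0.001 -0.566]
[[ 0.61960117 -0.08480535  0.07188898]
 [ 0.63789536 -0.07979582  0.10402056]
 [ 0.6591959  -0.02155119  0.11734455]]
((641.9235229492188, -68.22062683105469), (34.85017395019531, 47.67546844482422), 85.62549591064453)
```

View pics/s5.png

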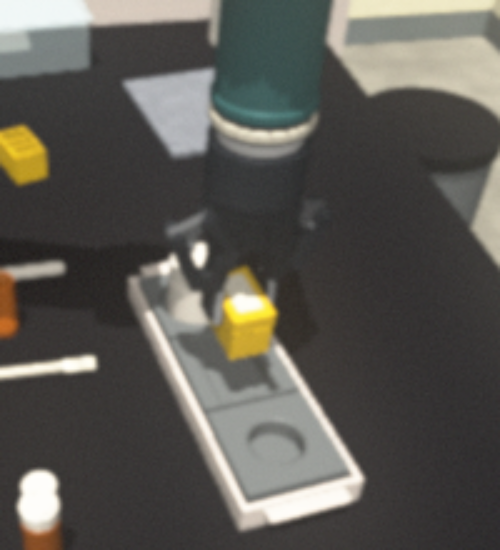

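The box is held level and aligned over the rectangular pocket, with its front face at about (247,338) in the crop. Its front-face position puts the centre about 2 mm low in y, so I'll correct that and lower.

```bash
python3 -m creep '[{"x":0.02,"y":0.02,"z":-0.15,"ax":0,"ay":0,"az":0},{"x":0.02,"y":0.02,"z":-0.3,"ax":0,"ay":0,"az":0},{"x":0.02,"y":0.02,"z":-0.42,"ax":0,"ay":0,"az":0},{"x":0.02,"y":0.02,"z":-0.5,"ax":0,"ay":0,"az":0},{"x":0.02,"y":0.02,"z":-0.54,"ax":0,"ay":0,"az":0},{"x":0.02,"y":0.02,"z":-0.57,"ax":0,"ay":0,"az":0},{"x":0.02,"y":0.02,"z":-0.57,"ax":0,"ay":0,"az":0}]'
python3 s.py .6392 -.0489 .031
```

```text
clock: 11.45
eef_pos: [0.6385, -0.047, 0.0313]
tool_rot: [[-0.129, 0.992, 0.001], [0.992, 0.129, 0.007], [0.007, 0.002, -1.0]]
wrist_force: [0.7, 0.8, -0.4]
finger_gap: 0.432
t11.45 p [ 0.6385 -0.047   0.0313] yaw7.4 tool z [ 0.001  0.007 -1.   ] F [ 0.7  0.8 -0.4] gap0.432 j [ -7.  22. 106.   1.  52. -14.]
need (x0.1m) [ 0.007 -0.019 -0.003]
```

```bash
python3 -m creep '[{"x":0,"y":0,"z":0,"ax":0,"ay":0,"az":0},{"x":0,"y":0,"z":0,"ax":0,"ay":0,"az":0},{"x":0,"y":0,"z":0,"ax":0,"ay":0,"az":0},{"x":0,"y":0,"z":0,"ax":0,"ay":0,"az":0},{"x":0,"y":0,"z":0,"ax":0,"ay":0,"az":0},{"x":0,"y":0,"z":0,"ax":0,"ay":0,"az":0}]' 1
python3 -m creep '[{"x":0,"y":0,"z":0.2,"ax":0,"ay":0,"az":0},{"x":0,"y":0,"z":0.5,"ax":0,"ay":0,"az":0},{"x":0,"y":0,"z":0.9,"ax":0,"ay":0,"az":0},{"x":-0.3,"y":-0.3,"z":1,"ax":0,"ay":0,"az":0},{"x":-0.6,"y":-0.55,"z":1,"ax":0,"ay":0,"az":0},{"x":-0.9,"y":-0.8,"z":1,"ax":0,"ay":0,"az":0},{"x":-0.9,"y":-0.8,"z":1,"ax":0,"ay":0,"az":0}]'
python3 s.py .4538 -.2058 .11
python3 - <<'E'
from h import *
for n in("top","side"):
    p,d=eyes.snapshot(n);P=pts(n,d)
    m=(d>0)&(P[...,1]>-.1)&(P[...,1]<-.005)&(P[...,0]>.60)&(P[...,0]<.68)&(P[...,2]>.04)&(P[...,2]<.08)
    q=P[m]
    if len(q)>20:
        t=q[q[:,2]>np.percentile(q[:,2],97)-.006];print(n,len(t),"top z",np.percentile(q[:,2],[50,97]),cv2.minAreaRect((t[:,:2]*1000).astype(np.float32)))
    cv2.imwrite(f"pics/{n}6.png",p[...,::-1])
E
```

```text
clock: 12.05
eef_pos: [0.6386, -0.047, 0.0315]
tool_rot: [[-0.129, 0.992, 0.001], [0.992, 0.129, 0.007], [0.007, 0.002, -1.0]]
wrist_force: [0.4, 0.2, 0.2]
finger_gap: 0.999
clock: 12.75
eef_pos: [0.5449, -0.129, 0.1311]
tool_rot: [[-0.127, 0.992, -0.002], [0.992, 0.127, 0.007], [0.007, -0.001, -1.0]]
wrist_force: [0.6, -0.2, 0.3]
finger_gap: 0.998
t12.75 p [ 0.5449 -0.129   0.1311] yaw7.3 tool z [-0.002  0.007 -1.   ] F [ 0.6 -0.2  0.3] gap0.998 j [-16.   8. 112.   0.  61. -24.]
need (x0.1m) [-0.911 -0.768 -0.211]
top 302 top z [0.05521279 0.05855664] ((639.0524291992188, -47.43412399291992), (38.94550704956055, 63.57619857788086), 6.921543121337891)
side 321 top z [0.05721574 0.05945577] ((638.9476928710938, -48.58269119262695), (38.382049560546875, 66.4478759765625), 6.332283973693848)
```

View pics/side6.png

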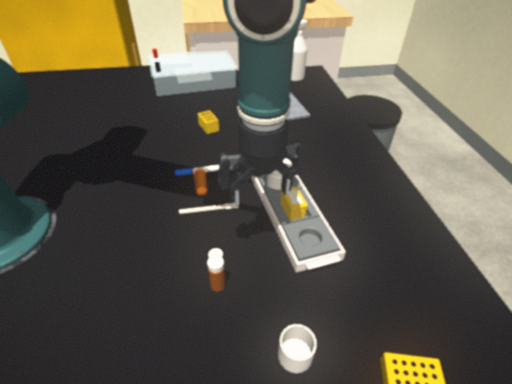

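The box (295,206) is in its pocket: its top reads 0.0585, against 0.056 expected plus bias, centred and parallel. The vial at (217,270) is untouched, so it's next.

```bash
python3 -m creep '[{"x":-0.3,"y":-0.25,"z":0,"ax":0,"ay":0,"az":0},{"x":-0.6,"y":-0.5,"z":0,"ax":0,"ay":0,"az":0},{"x":-0.9,"y":-0.77,"z":-0.1,"ax":0,"ay":0,"az":0},{"x":-0.91,"y":-0.77,"z":-0.2,"ax":0,"ay":0,"az":0},{"x":-0.91,"y":-0.77,"z":-0.2,"ax":0,"ay":0,"az":0},{"x":-0.91,"y":-0.77,"z":-0.2,"ax":0,"ay":0,"az":0}]' 1
python3 s.py .4538 -.2058 .032
```

```text
clock: 13.45
eef_pos: [0.4585, -0.2038, 0.1117]
tool_rot: [[-0.128, 0.992, 0.002], [0.992, 0.128, 0.008], [0.007, 0.003, -1.0]]
wrist_force: [-0.6, 0.7, -0.1]
finger_gap: 0.998
t13.45 p [ 0.4585 -0.2038  0.1117] yaw7.4 tool z [ 0.002  0.008 -1.   ] F [-0.6  0.7 -0.1] gap0.998 j [-27.   3. 120.   1.  58. -35.]
need (x0.1m) [-0.047 -0.02  -0.797]
```

```bash
python3 -m creep '[{"x":-0.04,"y":-0.02,"z":-0.2,"ax":0,"ay":0,"az":0},{"x":-0.04,"y":-0.02,"z":-0.4,"ax":0,"ay":0,"az":0},{"x":-0.04,"y":-0.02,"z":-0.6,"ax":0,"ay":0,"az":0},{"x":-0.04,"y":-0.02,"z":-0.75,"ax":0,"ay":0,"az":0},{"x":-0.04,"y":-0.02,"z":-0.8,"ax":0,"ay":0,"az":0},{"x":-0.04,"y":-0.02,"z":-0.8,"ax":0,"ay":0,"az":0}]' 1
python3 -m creep '[{"x":0,"y":0,"z":0,"ax":0,"ay":0,"az":0},{"x":0,"y":0,"z":0,"ax":0,"ay":0,"az":0},{"x":0,"y":0,"z":0,"ax":0,"ay":0,"az":0},{"x":0,"y":0,"z":0,"ax":0,"ay":0,"az":0},{"x":0,"y":0,"z":0,"ax":0,"ay":0,"az":0},{"x":0,"y":0,"z":0,"ax":0,"ay":0,"az":0},{"x":0,"y":0,"z":0,"ax":0,"ay":0,"az":0},{"x":0,"y":0,"z":0,"ax":0,"ay":0,"az":0},{"x":0,"y":0,"z":0,"ax":0,"ay":0,"az":0},{"x":0,"y":0,"z":0,"ax":0,"ay":0,"az":0},{"x":0,"y":0,"z":0,"ax":0,"ay":0,"az":0},{"x":0,"y":0,"z":0,"ax":0,"ay":0,"az":0}]' -1
python3 -m creep '[{"x":0,"y":0,"z":0.15,"ax":0,"ay":0,"az":0},{"x":0,"y":0,"z":0.35,"ax":0,"ay":0,"az":0},{"x":0,"y":0,"z":0.6,"ax":0,"ay":0,"az":0},{"x":0.2,"y":0.1,"z":0.7,"ax":0,"ay":0,"az":0},{"x":0.5,"y":0.2,"z":0.7,"ax":0,"ay":0,"az":0},{"x":0.8,"y":0.25,"z":0.7,"ax":0,"ay":0,"az":0},{"x":0.98,"y":0.3,"z":0.7,"ax":0,"ay":0,"az":0},{"x":0.98,"y":0.3,"z":0.7,"ax":0,"ay":0,"az":0}]'
python3 s.py .6513 -.1421 .1
```

```text
clock: 14.05
eef_pos: [0.4552, -0.205, 0.0313]
tool_rot: [[-0.13, 0.992, 0.001], [0.992, 0.13, 0.008], [0.008, 0.002, -1.0]]
wrist_force: [-0.9, -0.2, -1.1]
finger_gap: 1.001
clock: 15.25
eef_pos: [0.4557, -0.2053, 0.032]
tool_rot: [[-0.13, 0.992, 0.002], [0.992, 0.13, 0.008], [0.008, 0.003, -1.0]]
wrist_force: [-1.2, 0.6, 6.2]
finger_gap: 0.315
clock: 16.05
eef_pos: [0.5557, -0.1748, 0.1017]
tool_rot: [[-0.131, 0.991, 0.003], [0.991, 0.131, 0.008], [0.007, 0.004, -1.0]]
wrist_force: [-0.3, 0.8, -1.1]
finger_gap: 0.313
t16.05 p [ 0.5557 -0.1748  0.1017] yaw7.5 tool z [ 0.003  0.008 -1.   ] F [-0.3  0.8 -1.1] gap0.313 j [-20.  12. 111.   1.  58. -28.]
need (x0.1m) [ 0.956  0.327 -0.017]
```

```bash
python3 -m creep '[{"x":0.25,"y":0.1,"z":0,"ax":0,"ay":0,"az":0},{"x":0.5,"y":0.2,"z":0,"ax":0,"ay":0,"az":0},{"x":0.75,"y":0.3,"z":0,"ax":0,"ay":0,"az":0},{"x":0.95,"y":0.32,"z":0,"ax":0,"ay":0,"az":0},{"x":0.95,"y":0.32,"z":0,"ax":0,"ay":0,"az":0},{"x":0.95,"y":0.32,"z":0,"ax":0,"ay":0,"az":0}]'
python3 s.py .6513 -.1421 .043
python3 - <<'E'
from h import *
p,d=eyes.snapshot("side");P=pts("side",d)
m=(d>0)&(P[...,0]>.62)&(P[...,0]<.68)&(P[...,1]>-.175)&(P[...,1]<-.1)&(P[...,2]>.04)&(P[...,2]<.11)
q=P[m];print(np.percentile(q,[1,50,99],0))
b=q[q[:,2]<.09];print(np.percentile(b,[2,50,98],0))
cv2.imwrite("pics/s7.png",cv2.resize(p[100:300,200:400,::-1],None,fx=3,fy=3))
E
```

```text
clock: 16.65
eef_pos: [0.6492, -0.1429, 0.1008]
tool_rot: [[-0.131, 0.991, 0.001], [0.991, 0.131, 0.008], [0.008, 0.002, -1.0]]
wrist_force: [-0.0, -0.4, -1.8]
finger_gap: 0.309
t16.65 p [ 0.6492 -0.1429  0.1008] yaw7.5 tool z [ 0.001  0.008 -1.   ] F [-0.  -0.4 -1.8] gap0.309 j [-15.  20. 100.   1.  60. -23.]
need (x0.1m) [ 0.021  0.008 -0.578]
[[ 0.62774032 -0.15774672  0.07157067]
 [ 0.64542111 -0.15455086  0.09123342]
 [ 0.66734907 -0.14132741  0.10972921]]
[[ 0.63620081 -0.15756341  0.07150685]
 [ 0.64463679 -0.15455086  0.081045  ]
 [ 0.66034891 -0.1415968   0.08947511]]
```

View pics/s7.png

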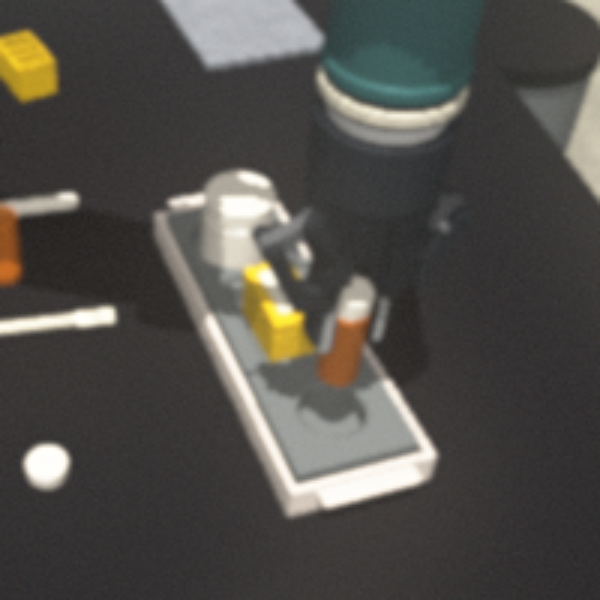

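The vial is held upright over the small pocket, with its base at about (340,378) in the crop and a base centre measured at (0.648, -0.144). That is within 3 mm of the target, so I'll correct it and lower.

```bash
python3 -m creep '[{"x":0.02,"y":0.01,"z":-0.15,"ax":0,"ay":0,"az":0},{"x":0.02,"y":0.01,"z":-0.3,"ax":0,"ay":0,"az":0},{"x":0.02,"y":0.01,"z":-0.42,"ax":0,"ay":0,"az":0},{"x":0.02,"y":0.01,"z":-0.5,"ax":0,"ay":0,"az":0},{"x":0.02,"y":0.01,"z":-0.54,"ax":0,"ay":0,"az":0},{"x":0.02,"y":0.01,"z":-0.57,"ax":0,"ay":0,"az":0},{"x":0.02,"y":0.01,"z":-0.57,"ax":0,"ay":0,"az":0}]'
python3 s.py .6513 -.1421 .043
```

```text
clock: 17.4
eef_pos: [0.651, -0.142, 0.0439]
tool_rot: [[-0.131, 0.991, 0.001], [0.991, 0.131, 0.008], [0.008, 0.002, -1.0]]
wrist_force: [0.3, 0.5, -0.8]
finger_gap: 0.313
t17.40 p [ 0.651  -0.142   0.0439] yaw7.5 tool z [ 0.001  0.008 -1.   ] F [ 0.3  0.5 -0.8] gap0.313 j [-15.  24. 102.   1.  55. -23.]
need (x0.1m) [ 0.003 -0.001 -0.009]
```

```bash
python3 -m creep '[{"x":0,"y":0,"z":-0.01,"ax":0,"ay":0,"az":0},{"x":0,"y":0,"z":-0.01,"ax":0,"ay":0,"az":0}]'
python3 -m creep '[{"x":0,"y":0,"z":0,"ax":0,"ay":0,"az":0},{"x":0,"y":0,"z":0,"ax":0,"ay":0,"az":0},{"x":0,"y":0,"z":0,"ax":0,"ay":0,"az":0},{"x":0,"y":0,"z":0,"ax":0,"ay":0,"az":0},{"x":0,"y":0,"z":0,"ax":0,"ay":0,"az":0},{"x":0,"y":0,"z":0,"ax":0,"ay":0,"az":0},{"x":0,"y":0,"z":0,"ax":0,"ay":0,"az":0},{"x":0,"y":0,"z":0,"ax":0,"ay":0,"az":0}]' 1
python3 -m creep '[{"x":0,"y":0,"z":0.2,"ax":0,"ay":0,"az":0},{"x":0,"y":0,"z":0.5,"ax":0,"ay":0,"az":0},{"x":0,"y":0,"z":0.9,"ax":0,"ay":0,"az":0},{"x":0,"y":-0.3,"z":1,"ax":0,"ay":0,"az":0},{"x":0,"y":-0.7,"z":1,"ax":0,"ay":0,"az":0},{"x":0,"y":-1,"z":1,"ax":0,"ay":0,"az":0},{"x":0,"y":-1,"z":1,"ax":0,"ay":0,"az":0}]'
python3 -m creep '[{"x":-0.2,"y":-0.3,"z":0.3,"ax":0,"ay":0,"az":0},{"x":-0.4,"y":-0.6,"z":0.5,"ax":0,"ay":0,"az":0},{"x":-0.6,"y":-0.9,"z":0.5,"ax":0,"ay":0,"az":0},{"x":-0.6,"y":-0.9,"z":0.5,"ax":0,"ay":0,"az":0},{"x":-0.6,"y":-0.9,"z":0.5,"ax":0,"ay":0,"az":0},{"x":-0.6,"y":-0.9,"z":0.5,"ax":0,"ay":0,"az":0}]'
python3 s.py
python3 - <<'E'
from h import *
I={}
for n in("top","side"):
    p,d=eyes.snapshot(n);P=pts(n,d);I[n]=p
    for k,(x,y) in dict(jar=(.627,.044),box=(.639,-.049),vial=(.651,-.142),ojar=(.565,-.356),obox=(.48,.351),ovial=(.441,.062)).items():
        m=(d>0)&(abs(P[...,1]-y)<.042)&(abs(P[...,0]-x)<.042)&(P[...,2]>(.036 if k in("jar","box","vial") else .015))&(P[...,2]<.12)
        q=P[m]
        if len(q)>20:
            z=np.percentile(q[:,2],97);t=q[q[:,2]>z-.006];r=cv2.minAreaRect((t[:,:2]*1000).astype(np.float32));print(n,k,"z%.4f"%z,np.round(r[0],1),np.round(r[1],1),round(r[2],1))
cv2.imwrite("pics/f.png",np.vstack([cv2.resize(I["top"][120:270,200:400],(400,300)),cv2.resize(I["side"][80:305,170:370],(400,300)*1)])[...,::-1])
E
```

```text
clock: 17.6
eef_pos: [0.6515, -0.1421, 0.0433]
tool_rot: [[-0.131, 0.991, 0.002], [0.991, 0.131, 0.008], [0.008, 0.003, -1.0]]
wrist_force: [-0.1, -0.3, -0.3]
finger_gap: 0.314
clock: 18.4
eef_pos: [0.6515, -0.1421, 0.0433]
tool_rot: [[-0.131, 0.991, 0.002], [0.991, 0.131, 0.008], [0.008, 0.003, -1.0]]
wrist_force: [-0.2, -0.7, 0.6]
finger_gap: 0.999
clock: 19.1
eef_pos: [0.6514, -0.2462, 0.1438]
tool_rot: [[-0.128, 0.992, 0.003], [0.992, 0.128, 0.006], [0.006, 0.004, -1.0]]
wrist_force: [-1.2, 0.7, 0.4]
finger_gap: 0.997
clock: 19.7
eef_pos: [0.5915, -0.3349, 0.1931]
tool_rot: [[-0.128, 0.992, 0.002], [0.992, 0.128, 0.007], [0.007, 0.003, -1.0]]
wrist_force: [0.6, -0.4, 0.9]
finger_gap: 1.001
t19.70 p [ 0.5915 -0.3349  0.1931] yaw7.4 tool z [ 0.002  0.007 -1.   ] F [ 0.6 -0.4  0.9] gap1.001 j [-32.  17.  94.   0.  70. -39.]
top jar z0.0778 [626.8  46.5] [54.2 53. ] 0.3
top box z0.0587 [639.4 -47.4] [37.8 63.8] 7.2
top vial z0.0878 [ 652.1 -140.5] [26.1 25.1] 16.8
top ojar z0.0512 [ 565.2 -355.5] [52.5 55.5] 44.5
top obox z0.0374 [479.9 351.3] [38.4 64.7] 19.0
top ovial z0.0639 [441.3  63.5] [23.4 26.3] 0.2
side jar z0.0786 [626.5  43.7] [53.5 54.9] 9.8
side box z0.0594 [639.2 -48.9] [38.2 66.4] 7.2
side ojar z0.0522 [ 564.4 -357.3] [55.4 54.5] 18.0
side obox z0.0386 [480.2 349.5] [39.6 69.3] 19.1
side ovial z0.0641 [440.7  60.7] [26.6 26.2] 16.2
```

View pics/f.png

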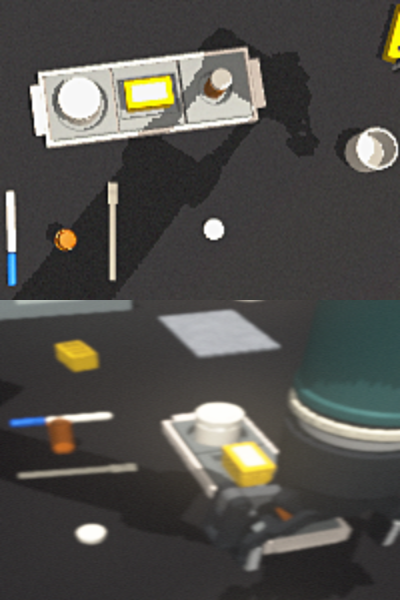

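In the top view all three samples stand in their pockets: jar (80,100), box (148,93) and vial (218,83). The heights match seated values and the open ones have not moved. Handing in.

```bash
python3 -c "
from cell import env
print(env.hand_in())"
```

```text
the job is handed in; nothing more can be done
None
```

The sealed jar, tube box and vial are each standing in their own pocket of the caddy. I handed the job in at about 20 s on the robot's clock.

**Seating:** the tops read 78, 59 and 88 mm for jar, box and vial, against 75, 56 and 86 mm expected. The cameras read about 2–3 mm high throughout, so these match fully seated samples. All three are upright and within about 2–3 mm of their pocket centres, and the box is parallel to its pocket.

**Open samples:** the open jar, vial and box read the same positions as at the start, to within about 2 mm. The robot was clear of everything at hand-in, and the highest wrist force I saw was about 7 N.

**Not confirmed:** in the last side picture the gripper blocked the view of the vial, so its final check rests on the top camera alone.

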